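Roll a blower wheel up the service ramp and hold it on its stop

TASK

Push the small cream blower wheel, lying at the foot of the steel ramp, slowly up the ramp with the outside of the fingers, until it has pressed the sprung black stop plate at the top fully in, square to it. Keep the fingers behind the wheel all the way so that it never rolls freely or rolls back, do not lift it, and leave the loose things beside the ramp alone. Finish while holding the wheel there against the stop: the program ends with the fingers still pushing, so that the locking pin can be fitted.

Things in the scene. Friction and masses are not known exactly. Their poses are not given: they have to be found in the camera images.
- wheel: Cream squirrel-cage blower wheel, 84 mm in diameter, 130 mm long, about 0.3 kg (varies); smooth, rolls freely, acts as a solid cylinder. Origin at its centre; x axis along its length (rolling axis), within 0.05 rad of the ramp's x axis at the start; y, z turn as it rolls. Starts on the ramp's flat landing. The two larger wheels in the casing at the bench's edge are scenery.
- ramp: Fixed steel ramp stand, 166 mm wide, 410 mm long. Origin on the table surface, mid-width; z up, y horizontal and uphill, x across. Flat landing, surface 6 mm above the table, from y = -200 to -60 mm, with a low back lip (14 mm above the table) at y = -198 mm; then the slope. Guide rails with inner faces at x = +-75 mm stand 14 mm above landing and slope.
- slope_foot (a point): Where the landing meets the slope, mid-width: ramp y = -60 mm, 6 mm above the table. From here the surface rises at 7 degrees to y = +155 mm (32 mm high). At the start the wheel's centre is 48 mm above the table at ramp y = -125 to -85 mm.
- wheel_home (a point): Where the wheel's centre is when the stop is fully in: ramp y = +102 mm, 68 mm above the table. (It first touches the stop at y = +90 mm, 67 mm high.) Behind the stop, at ramp y = 185 mm, stands a fixed bracket 130 mm wide, top 88 mm above the table.
- stop (a joint): Travel of the sprung stop plate along ramp +y: 0 m out (free), 0.012 m fully in. It springs back; pushing it takes 1.5 N at first and about 5 N fully in, plus some friction of the wheel; beyond 0.012 m it is rigid.
- stop_face (a point): Centre of the downhill face of the black rubber stop plate (120 mm wide, 54 mm high), which looks to ramp -y; at ramp y = 132 mm and 68 mm above the table when out, 144 mm fully in.
- capacitor: Bystander: upright aluminium motor capacitor, 40 mm in diameter, 82 mm high, on the table on the +x side of the ramp. Origin at the centre of its underside.
- sleeve: Bystander: brass bearing sleeve standing on end, 38 mm in diameter, 30 mm high, on the table on the -x side of the ramp. Origin at the centre of its underside.
- screwdriver: Bystander: screwdriver lying on the table on the +x side of the ramp, towards its foot, roughly along the ramp. Its x axis points from handle to tip.
Not all that is in view belongs to the job. Leave any purple or red look-alike of the wheel alone.

How it is judged:
By the outcome, as a careful person would: the job done as asked, in the order asked, and still so for the second after the job is handed in, while the arm keeps its last pose, push and grip.
It also fails if it takes over 40 s, if anything falls off the work surface, if the arm or the gripper's body presses on something with over 40 N, if the wrist force passes 120 N, or if a joint passes its speed limit or range.

ROBOT

A 6-joint arm with a two-finger parallel gripper is mounted at the origin on the work surface. World frame = base frame: x ahead of the robot, y to its left, z up, the work surface at z = 0. Lengths are in m, angles in rad, forces in N, time in s.
With the tool pointing down it reaches from about 0.35 to 0.775 m from the base axis. Payload 5.5 kg.
Tool frame: the origin (TCP) lies where the fingers leave the gripper's body, on its centre line; the fingertips stand 73 mm ahead of it and the grasp point (between the pads) lies 54 mm ahead of it; z points along the fingers, y is the direction in which the jaws open and shut (so a half turn about z gives the same grasp; the last joint's range is limited). The gripper opens to 85 mm and grips with 20 to 120 N. Pads are 22 mm wide; open, the fingers measure 114 mm over their backs; the gripper's body (76 mm by 85 mm) begins 54 mm behind the grasp point. The pads swing forward as they close: fully open they stand 13 mm farther back than shut.
Start: joints at [-0.14, 0.313, 0.046, 1.304, 0, 1.431], TCP at [0.575, -0, 0.304] pointing down, gripper open.
Joint ranges: [-2.76, 2.76], [-0.86, 1.69], [-1.03, 1.26], [-2.2, 2.34], [-1.47, 1.5], [-3.14, 3.14]. Speed limits (rad/s): [2.57, 2.57, 3.14, 3.14, 3.14, 3.14].

INTERFACE

Orientations are given as a unit quaternion [w, x, y, z].
In Python, from workcell import env, read_camera, job, cut_out gives the robot as it stands.
- The arm moves only by the tool servo_tool, never from a script. Its argument "deltas" is a list of rows, each an object of numbers: "dx", "dy", "dz": the shift along the world's x, y, z in mm; "rx", "ry", "rz": the turn, a rotation vector about the world's x, y, z in rad; "fingers": the closure, from -1 (fully open) to 1 (shut). A call has 1 to 8 rows; each row shifts and turns the commanded pose from where the row before left it; what a row does not reach is not made up. A row lasts 1/10 s, in which the tool goes at most 50 mm and 8.59 degrees, less where a joint would pass 70% of its speed; a pose out of reach is approached as far as the arm can. A call is refused whole if a number of a shift passes 50 or a number of a turn 0.15, either way. A call with a gripper value outside its range is refused whole. The fingers move at their own pace and stop on an object; "newtons" is the grip in N (left out, the last holds). Time passes only in rows, so rows that do not move let the fingers close. It gives the time, the measured TCP pose, the force and the opening at its end, in the units of the state.
- env.get_state(): the state, without advancing time (a new reading comes with each control period).
- read_camera(name): name is "scene" or "side" or "wrist"; returns a dict with "img" (420x560x3 uint8, red, green, blue), "intrinsics" (3x3 intrinsics, pixels), "k1" (the pictures are not rectified: a ray, as slopes to the right and down, at radius r is drawn at 1 + k1 r^2 times it, then the intrinsics apply), "extrinsics" (4x4, takes a point from camera to world coordinates); the wrist camera has in their place "hand_eye" (4x4, takes a point from camera to tool coordinates, whose origin is the TCP and whose axes are the flange's). Camera axes: x right, y down, z forward; pixel columns grow to the right and rows downward; lengths in m; the calibration is good to about 2 mm. A picture is of the moment at which its call begins: read the wrist's pose just before it. There is no depth.
- job.hand_in(): hands the job in, once; it reports no verdict.
Trained networks look in the newest picture that a camera, given by its name, has taken for a name from the list of things; names that differ only in an ending like _2 or _b are one class to them, and where a whole thing is asked for, a point or a joint stands for the part that bears it (a point fixed in the world has none). Each returns a list of dicts, best first, with "confidence" (0 to 1); they miss things now and then, are a little off and sometimes report something else, mostly with a low value. They report only what shows in the picture. A call takes as long as a camera call. They do not tell look-alikes from the thing itself.
- cut_out(target, camera): "region" (420x560 bool, what is visible of it) and "extent" ([left, top, right, bottom] in pixels, round what is visible of it).
The state is a dict: "clock": time; "joint_pos": joint angles; "qvel": joint speeds; "tau": joint torques, N m; "tcp_pos": TCP position; "orientation": TCP orientation; "wrist_force": force on the tool from outside, world axes, zero at the start; "ft_torque": the same for the moment, N m; "finger_gap": finger opening in m.
Only numpy, scipy, OpenCV 4.12 (cv2) and the standard library are available. Lean on these libraries where they do the work, as an engineer would, in place of code of your own. Each camera call takes 0.05 s, during which the arm holds its last target. There are 200 camera calls.

## Working session

There is one attempt and no reset: what is moved stays moved. The work goes in short steps, Python scripts to look and compute and a tool call to move; the robot and the scene stay as the last step left them, time stands still between calls to the robot, and variables do not carry over. Pictures are saved under pics/ and viewed, about 8 in all and at most 12, crops included, and the job is handed in when it is done.

Besides the shell and the picture viewer there is one more tool, called after "Call:" by a JSON object that holds its "op" and its "data", one argument or row to a line. servo_tool: Moves the arm, as the interface text tells. Its arguments: {"type":"object","properties":{"deltas":{"type":"array"},"newtons":{"type":"number"}},"required":["deltas"]}

```bash
mkdir -p pics; ls; cat > h.py <<'E'
import numpy as np, cv2
from workcell import env, read_camera, job, cut_out
def snap(n,f=None):
    c=read_camera(n)
    if f: cv2.imwrite('pics/'+f,cv2.cvtColor(c['img'],cv2.COLOR_RGB2BGR))
    return c
E
python3 - <<'E'
from h import *
for n in ('scene','side'):
    c=snap(n,n+'0.png'); print(n,c['intrinsics'],c['k1'],c['extrinsics'])
    for t in ('wheel','ramp','stop_face','capacitor','sleeve','screwdriver'):
        for d in cut_out(t,n)[:3]: print(t,round(d['confidence'],2),d['extent'],d['region'].sum())
print(env.get_state())
a=cv2.imread('pics/scene0.png');b=cv2.imread('pics/side0.png')
E
```

```text
pics
scene [[464.05234369   0.         288.25429238]
 [  0.         464.05234369 207.27713094]
 [  0.           0.           1.        ]] -0.09711232997908263 [[ 1.75319575e-01  7.47143066e-01 -6.41124235e-01  1.23866089e+00]
 [ 9.84511395e-01 -1.32652626e-01  1.14632430e-01 -1.78717715e-01]
 [ 6.00011881e-04 -6.51291424e-01 -7.58827465e-01  8.41022824e-01]
 [ 0.00000000e+00  0.00000000e+00  0.00000000e+00  1.00000000e+00]]
wheel 0.8 [249.4, 187.9, 306.9, 257.9] 2432
wheel 0.77 [154.3, 151.1, 219.2, 200.9] 1976
wheel 0.62 [137.6, 219.9, 204.7, 288.8] 2666
ramp 0.58 [223.9, 151.1, 414.5, 280.0] 9352
stop_face 0.7 [356.3, 159.0, 385.2, 203.0] 654
stop_face 0.6 [250.2, 191.7, 307.1, 259.7] 2327
capacitor 0.66 [376.0, 221.5, 404.2, 253.7] 590
sleeve 0.75 [296.5, 168.4, 308.7, 183.6] 232
sleeve 0.47 [225.3, 157.3, 411.3, 279.1] 9204
screwdriver 0.74 [241.9, 271.4, 333.6, 307.4] 666
side [[500.67641174   0.         275.53641836]
 [  0.         500.67641174 208.2155881 ]
 [  0.           0.           1.        ]] -0.17067287852605925 [[-0.76984187 -0.3867803   0.50768543  0.13142172]
 [-0.6
[... 563 characters left out ...]
.6] 15010
{'clock': 0.7, 'joint_pos': array([-1.39616013e-01,  3.13129755e-01,  4.61167144e-02,  1.30356998e+00,
        4.57630858e-06,  1.43120631e+00]), 'qvel': array([ 0.00089178,  0.00048338, -0.00052128,  0.00120675,  0.001305  ,
        0.00073662]), 'tau': array([ 2.10544087e-03, -4.80288434e+01,  2.98747945e+01, -4.89448903e-04,
       -2.93013852e-05, -2.43550153e-05]), 'tcp_pos': array([ 5.75046964e-01, -2.43842843e-05,  3.03970033e-01]), 'orientation': array([8.37967943e-05, 7.07115967e-01, 7.07097587e-01, 6.60136080e-05]), 'wrist_force': array([-0.01763306,  0.55436464, -0.2972735 ]), 'ft_torque': array([-0.03445417, -0.01231563,  0.00052339]), 'finger_gap': 0.08550066105906644}
```

View pics/scene0.png

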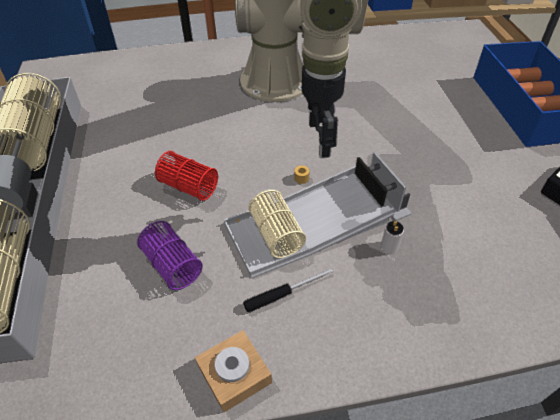

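View pics/side0.png

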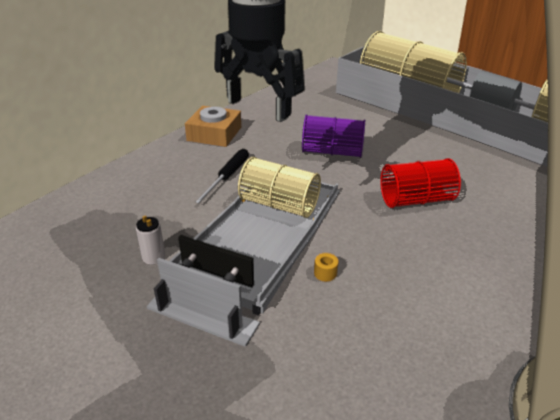

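The scene picture shows the cream wheel at (277,223) on the ramp's landing, with the stop at (372,182). The sleeve is at (302,174), the capacitor at (393,238) and the screwdriver at (287,290). The side picture agrees, with the wheel at (279,187) and the stop at (216,260). Next I'll fit the poses of the ramp and wheel.

```bash
cat >> h.py <<'E'
from scipy.optimize import minimize
def proj(c,P):
    E=np.linalg.inv(c['extrinsics']); q=np.asarray(P)@E[:3,:3].T+E[:3,3]
    s=q[:,:2]/q[:,2:]; s=s*(1+c['k1']*(s**2).sum(1,keepdims=True)); K=c['intrinsics']
    return s*[K[0,0],K[1,1]]+K[:2,2]
def R2(a): return np.array([[np.cos(a),-np.sin(a)],[np.sin(a),np.cos(a)]])
def toW(p,P):
    P=np.atleast_2d(P).astype(float); return np.c_[P[:,:2]@R2(p[2]).T+p[:2],P[:,2]]
def hull(m): return cv2.convexHull(np.argwhere(m)[:,::-1].astype(np.float32))
def hmask(pts):
    m=np.zeros((1680,2240),np.uint8); cv2.fillConvexPoly(m,np.round(cv2.convexHull(pts.astype(np.float32))*4).astype(np.int32),1); return m
def fit(views,pts,p0):
    # views: list of (cam,regionhull)
    T=[hmask(h.reshape(-1,2)) for _,h in views]
    def f(v):
        p=v/np.array([100,100,20]); s=0
        for (c,_),t in zip(views,T):
            m=hmask(proj(c,pts(p))); s+=1-(m&t).sum()/(m|t).sum()
        return s
    p0=np.array(p0)*[100,100,20]; S=np.vstack([p0]+[p0+3*e for e in np.eye(3)])
    for _ in range(2):
        r=minimize(f,S[0],method='Nelder-Mead',options=dict(initial_simplex=S,xatol=.01,fatol=1e-5)); S=np.vstack([r.x]+[r.x+e for e in np.eye(3)])
    return r.x/[100,100,20],r.fun
RP=np.array([[s*x,y,z] for s in(1,-1) for x,y,z in[(.083,-.2,0),(.083,-.2,.02),(.083,-.06,.02),(.083,.155,.046),(.083,.21,0),(.065,.185,.088),(.065,.19,.088)]])
def ramp(p): return toW(p,RP)
th=np.linspace(0,2*np.pi,40)
WP=np.array([[s*.065,.042*np.cos(t),.042*np.sin(t)] for s in(1,-1) for t in th])
def wheel(z): return lambda p: toW(p,WP+[0,0,z])
E
cat > fit.py <<'E'
from h import *
C={n:snap(n) for n in('scene','side')}
H={}
for n in C:
    H['r',n]=hull(cut_out('ramp',n)[0]['region'])
    ws=cut_out('wheel',n)
    # pick the cream one: low saturation
    def sat(d): return np.median(cv2.cvtColor(C[n]['img'],cv2.COLOR_RGB2HSV)[d['region']][:,1])
    ws=sorted(ws[:3],key=sat); H['w',n]=hull(ws[0]['region'])
def go(k,pts,p0):
    for v in (['scene','side'],['scene'],['side']):
        p,f=fit([(C[n],H[k,n]) for n in v],pts,p0); print(k,v,p.round(4),round(f,3)); p0=p
        if len(v)==2: best=p
    return best
pr=go('r',ramp,[.55,.05,.35]); pw=go('w',wheel(.048),[.52,-.05,.35])
d=R2(-pr[2])@(pw[:2]-pr[:2]); print('wheel in ramp',d,pw[2]-pr[2]); np.save('p.npy',[pr,pw])
o=[]
for n in C:
    im=cv2.resize(cv2.cvtColor(C[n]['img'],cv2.COLOR_RGB2BGR),None,fx=3,fy=3,interpolation=1)
    L=lambda P,col,cl=True: cv2.polylines(im,[np.round(proj(C[n],toW(pr,P))*3+1).astype(np.int32)],cl,col,1)
    L([[.083,-.2,0],[.083,.21,0],[-.083,.21,0],[-.083,-.2,0]],(0,255,0))
    L([[.075,-.06,.02],[.075,-.2,.02],[-.075,-.2,.02],[-.075,-.06,.02]],(0,0,255))
    L([[.065,.185,.088],[-.065,.185,.088]],(255,0,0)); L([[.06,.132,.041],[.06,.132,.095],[-.06,.132,.095],[-.06,.132,.041]],(0,255,255))
    for s in(1,-1): cv2.polylines(im,[np.round(proj(C[n],toW(pw,WP[:40]*[s,1,1]+[0,0,.048]))*3+1).astype(np.int32)],True,(255,0,255),1)
    c=(proj(C[n],toW(pr,[[0,0,.03]]))[0]*3).astype(int); o.append(im[c[1]-290:c[1]+290,c[0]-340 if n=='scene' else c[0]-300:][:,:620])
cv2.imwrite('pics/ov_scene.png',o[0]);cv2.imwrite('pics/ov_side.png',o[1])
E
python3 fit.py
```

```text
r ['scene', 'side'] [0.5758 0.0098 0.2808] 0.129
r ['scene'] [0.5777 0.0073 0.2701] 0.017
r ['side'] [0.5723 0.0094 0.2674] 0.074
w ['scene', 'side'] [ 0.6053 -0.0914  0.2334] 0.122
w ['scene'] [ 0.6052 -0.0914  0.2335] 0.088
w ['side'] [ 0.6044 -0.0908  0.256 ] 0.028
wheel in ramp [ 0.00020759 -0.10540262] -0.04746618593233867
```

View pics/ov_scene.png

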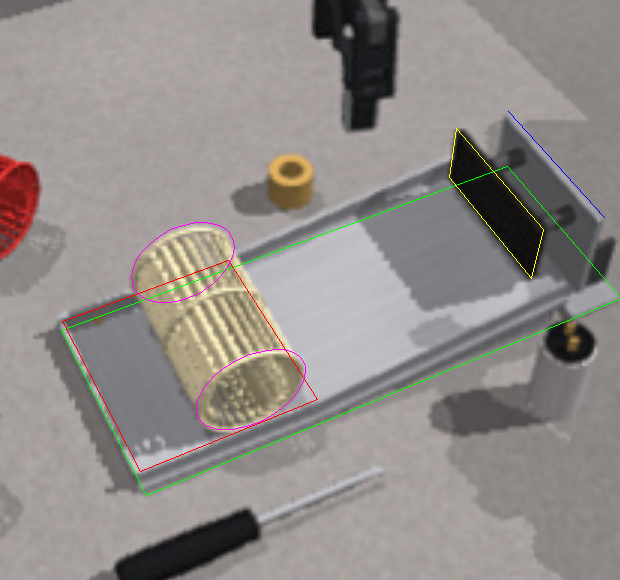

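View pics/ov_side.png

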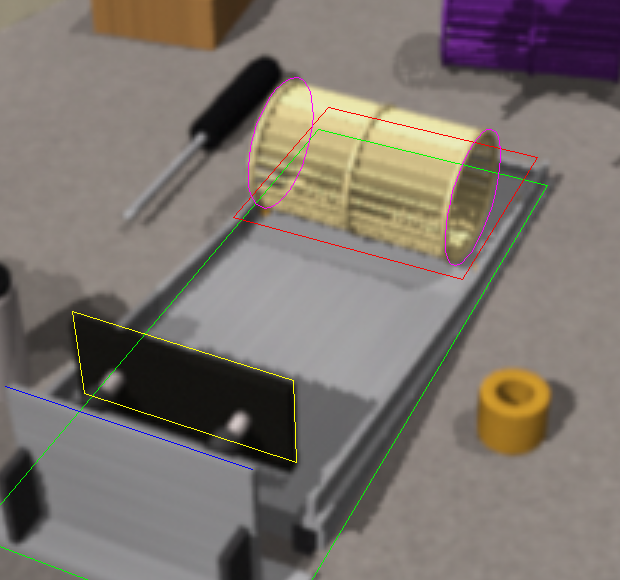

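The stop overlay matches in both views. The ramp yaw still varies between 0.27 and 0.28, so I'll refine it from the stop plate and work out the approach.

```bash
python3 - <<'E'
from h import *
C={n:snap(n) for n in('scene','side')}
SP=np.array([[s*.06,y,z] for s in(1,-1) for y in(.132,.136) for z in(.041,.095)])
V=[(C[n],hull(cut_out('stop_face',n)[0]['region'])) for n in C]
for v in (V,V[:1],V[1:]): p,f=fit(v,lambda p:toW(p,SP),[.576,.0085,.275]); print(p.round(4),round(f,3))
for n in C:  # ramp long-edge lines: hull of ramp region, approx polygon
    h=cv2.approxPolyDP(hull(cut_out('ramp',n)[0]['region']),3,True).reshape(-1,2); print(n,h.tolist())
pr=np.array([.576,.0085,.275])
print({n:proj(C[n],ramp(pr)).round(0).tolist() for n in C})
for y in(-.175,-.158,.049): print(y,toW(pr,[0,y,0]).round(4))
E
```

```text
Traceback (most recent call last):
IndexError: list index out of range
```

Call:
{"op": "servo_tool", "data": {
  "deltas": [
    {"dx":10,"dy":-36,"dz":-15,"rz":0.09,"fingers":-1},
    {"dx":10,"dy":-36,"dz":-15,"rz":0.09},
    {"dx":10,"dy":-36,"dz":-15,"rz":0.09},
    {"dx":10,"dy":-36,"dz":-15},
    {"dx":8,"dy":-10,"dz":-20},
    {"dz":-20},
    {}
  ]
}}

```text
invalid input at $.deltas[0]: expected keys dx, dy, dz, rx, ry, rz, fingers
```

Call:
{"op": "servo_tool", "data": {
  "deltas": [
    {"dx":10,"dy":-36,"dz":-15,"rx":0,"ry":0,"rz":0.09,"fingers":-1},
    {"dx":10,"dy":-36,"dz":-15,"rx":0,"ry":0,"rz":0.09,"fingers":-1},
    {"dx":10,"dy":-36,"dz":-15,"rx":0,"ry":0,"rz":0.09,"fingers":-1},
    {"dx":10,"dy":-36,"dz":-15,"rx":0,"ry":0,"rz":0,"fingers":-1},
    {"dx":8,"dy":-10,"dz":-20,"rx":0,"ry":0,"rz":0,"fingers":-1},
    {"dx":0,"dy":0,"dz":-20,"rx":0,"ry":0,"rz":0,"fingers":-1},
    {"dx":0,"dy":0,"dz":0,"rx":0,"ry":0,"rz":0,"fingers":-1}
  ]
}}

```text
clock: 1.85
tcp_pos: [0.6215, -0.1542, 0.2004]
orientation: [-0.003, 0.606, 0.795, -0.001]
wrist_force: [-0.6, 0.4, 0.2]
finger_gap: 0.0857
```

```bash
python3 - <<'E'
from h import *
from scipy.spatial.transform import Rotation as Ro
s=env.get_state(); c=snap('wrist')
q=s['orientation']; T=np.eye(4); T[:3,:3]=Ro.from_quat([*q[1:],q[0]]).as_matrix(); T[:3,3]=s['tcp_pos']
print(s['tcp_pos'],T[:3,:3].round(3).tolist()); c['extrinsics']=T@c['hand_eye']
C={'scene':snap('scene'),'side':snap('side'),'wrist':c}
SP=np.array([[x*.06,y,z] for x in(1,-1) for y in(.132,.136) for z in(.041,.095)])
V=[]
for n in C:
    d=cut_out('stop_face',n); d=[e for e in d if np.median(C[n]['img'][e['region']])<70]; print(n,[e['extent'] for e in d])
    if d and n!='wrist': V.append((C[n],hull(d[0]['region'])))
for v in ([V] if len(V)>1 else [])+[[x] for x in V]: p,f=fit(v,lambda p:toW(p,SP),[.576,.0085,.275]); print(p.round(4),round(f,3))
pr=np.array([.576,.0085,.275]); pw=np.load('p.npy')[1]
im=cv2.cvtColor(c['img'],cv2.COLOR_RGB2BGR)
L=lambda P,col: cv2.polylines(im,[np.round(proj(c,P)).astype(np.int32)],True,col,1)
L(toW(pr,[[.075,-.06,.02],[.075,-.19,.02],[-.075,-.19,.02],[-.075,-.06,.02]]),(0,0,255))
L(toW(pr,[[.06,.132,.041],[.06,.132,.095],[-.06,.132,.095],[-.06,.132,.041]]),(0,255,255))
L(toW(pr,[[.083,.0,.04-.006],[.083,-.06,.02],[.083,-.2,.02],[-.083,-.2,.02],[-.083,-.06,.02],[-.083,0,.034]]),(0,255,0))
for k in(1,-1): L(toW(pw,WP[:40]*[k,1,1]+[0,0,.048]),(255,0,255))
cv2.imwrite('pics/w1.png',im)
E
```

```text
[ 0.62145164 -0.15417407  0.20040488] [[-0.266, 0.964, -0.006], [0.964, 0.266, 0.002], [0.004, -0.005, -1.0]]
scene []
side [[175.0, 236.2, 252.8, 285.1]]
wrist []
[0.5708 0.0106 0.2609] 0.041
```

View pics/w1.png

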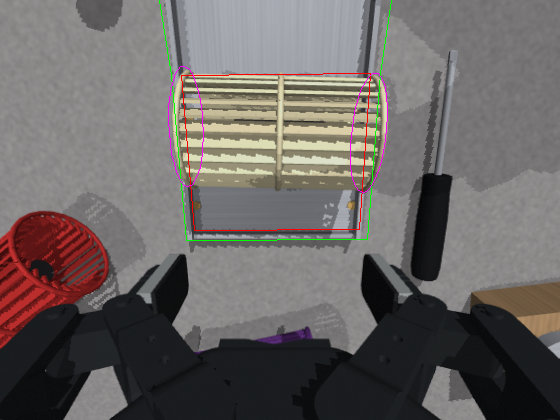

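The wrist picture shows the wheel at rows 70–187 and columns 178–382, the landing's back edge at row 240, and the fingers well clear behind it. The fitted outlines are within about 2 px of the real edges. I'll now measure the exact yaw from straight lines in a rectified view.

```bash
python3 - <<'E'
from h import *
from scipy.spatial.transform import Rotation as Ro
s=env.get_state(); c=snap('wrist')
q=s['orientation']; T=np.eye(4); T[:3,:3]=Ro.from_quat([*q[1:],q[0]]).as_matrix(); T[:3,3]=s['tcp_pos']
c['extrinsics']=T@c['hand_eye']
pr=np.array([.576,.0085,.275])
def rect(z,x0,x1,y0,y1,S=3):
    X,Y=np.meshgrid(np.arange(x0,x1,1/S),np.arange(y1,y0,-1/S)); P=np.c_[X.ravel(),Y.ravel(),np.full(X.size,z)]/1000
    m=proj(c,toW(pr,P)).astype(np.float32).reshape(*X.shape,2); return cv2.remap(c['img'],m[...,0],m[...,1],1)
for nm,z,b in(('land z14-20',17,(-95,95,-215,-145)),('wheel mid z48',48,(-80,80,-165,-50))):
    g=cv2.cvtColor(rect(z,*b),cv2.COLOR_RGB2GRAY); l=cv2.createLineSegmentDetector().detect(g)[0].reshape(-1,4)/3
    print(nm)
    for x1,y1,x2,y2 in sorted(l.tolist(),key=lambda r:-np.hypot(r[2]-r[0],r[3]-r[1]))[:12]:
        a=np.arctan2(y1-y2,x2-x1); a=(a+np.pi/4)%(np.pi/2)-np.pi/4
        print(np.round([x1+b[0],b[3]-y1,x2+b[0],b[3]-y2],1),'dyaw',round(a,4))
E
```

```text
land z14-20
[ -76.5 -199.2  -16.9 -199.5] dyaw -0.0053
[ -14.8 -199.5   36.  -200. ] dyaw -0.009
[ -78.3 -201.5  -78.2 -151. ] dyaw -0.0024
[  73.2 -156.5   73.2 -201.9] dyaw -0.0002
[  77.3 -194.8   77.4 -157.7] dyaw -0.0048
[  17.3 -192.2   49.4 -192.2] dyaw -0.0003
[  44.  -196.3   12.3 -196. ] dyaw -0.0078
[ -74.3 -165.6  -74.2 -191.9] dyaw 0.0071
[  69.4 -191.    70.1 -166. ] dyaw -0.0305
[ -52.7 -195.4  -75.6 -195.2] dyaw -0.0065
[  49.4 -199.4   68.1 -199.6] dyaw -0.0071
[  11.9 -196.1   -6.  -196.1] dyaw -0.001
wheel mid z48
[ -71.9 -114.    -0.2 -116.2] dyaw -0.0303
[   4.4 -116.4   74.8 -118.5] dyaw -0.03
[   3.5 -126.7   73.1 -128.9] dyaw -0.0309
[-69.  -83.3   0.6 -85.4] dyaw -0.0306
[ -70.6 -124.5   -1.4 -126.6] dyaw -0.0306
[-67.3 -75.1   1.  -77.2] dyaw -0.0303
[  1.5 -75.  -66.9 -72.8] dyaw -0.032
[   3.6 -135.5   70.2 -137.6] dyaw -0.0309
[-64.8 -69.3   1.  -71.2] dyaw -0.0294
[ 70.6 -71.4   5.6 -69.4] dyaw -0.0301
[  5.6 -71.4  70.2 -73.4] dyaw -0.0313
[  1.  -69.3 -63.6 -67.2] dyaw -0.0314
```

Measured ramp yaw is 0.270, which the tool already matches. The wheel centre is at ramp y ≈ -105 mm, yawed -0.026 rad. I'm descending behind it.

Call:
{"op": "servo_tool", "data": {
  "deltas": [
    {"dx":0,"dy":0,"dz":-25,"rx":0,"ry":0,"rz":0,"fingers":-1},
    {"dx":0,"dy":0,"dz":-25,"rx":0,"ry":0,"rz":0,"fingers":-1},
    {"dx":0,"dy":0,"dz":-25,"rx":0,"ry":0,"rz":0,"fingers":-1},
    {"dx":0,"dy":0,"dz":-15,"rx":0,"ry":0,"rz":0,"fingers":-1},
    {"dx":0,"dy":0,"dz":-9,"rx":0,"ry":0,"rz":0,"fingers":-1},
    {"dx":0,"dy":0,"dz":0,"rx":0,"ry":0,"rz":0,"fingers":-1}
  ]
}}

```text
clock: 2.8
tcp_pos: [0.6226, -0.1537, 0.1042]
orientation: [-0.001, 0.605, 0.796, -0.0]
wrist_force: [0.2, 0.2, 0.1]
finger_gap: 0.0853
```

```bash
cat > look.py <<'E'
import sys
from h import *
from scipy.spatial.transform import Rotation as Ro
s=env.get_state(); q=s['orientation']; R=Ro.from_quat([*q[1:],q[0]]).as_matrix(); pr=np.array([.5755,.0085,.27])
t=s['tcp_pos']; print('ramp xy',R2(-.27)@(t[:2]-pr[:2]),'z',t[2],'yaw',np.arctan2(R[1,1],R[0,1]),'zaxis',R[:,2].round(4),'F ramp',R2(-.27)@s['wrist_force'][:2],s['wrist_force'][2],s['ft_torque'].round(2),s['clock'])
k=sys.argv[1]; o=[]
for n in('scene','side'):
    c=snap(n); u=proj(c,toW(pr,[[0,-.06,.05]]))[0]
    M=np.float32([[4,0,200-4*u[0]],[0,4,290-4*u[1]]]) if n=='scene' else np.float32([[4,0,190-4*u[0]],[0,4,290-4*u[1]]])
    o.append(cv2.warpAffine(cv2.cvtColor(c['img'],cv2.COLOR_RGB2BGR),M,(400,590),flags=cv2.INTER_CUBIC))
cv2.imwrite(f'pics/{k}.png',np.hstack(o))
E
python3 look.py l1
```

```text
ramp xy [ 0.00210911 -0.16883468] z 0.1041965787382784 yaw 0.2702487030134448 zaxis [-1.3e-03  5.0e-04 -1.0e+00] F ramp [0.22778997 0.10113142] 0.060898930494092014 [-0.04  0.01  0.  ] 2.8
```

View pics/l1.png

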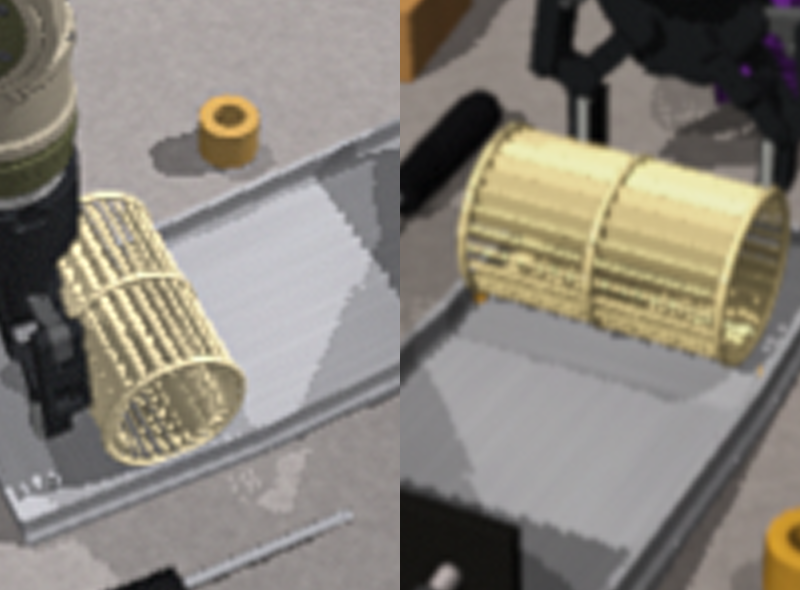

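The left crop shows the near fingertip at (55,432), clear behind the wheel. The right crop shows both fingers behind it, near x=590 and x=775. Next I'll check the fingertip height.

```bash
python3 - <<'E'
from h import *
pr=np.array([.5755,.0085,.27])
for n,o in(('scene',200),('side',190)):
    c=snap(n); u=proj(c,toW(pr,[[0,-.06,.05]]))[0]
    f=lambda P:((proj(c,toW(pr,P))-u)*4+[o,290]).round(0).tolist()
    for z in(.03,.037,.044): print(n,z,f([[.06,-.158,z],[.06,-.18,z],[.045,-.158,z],[.045,-.18,z],[-.057,-.158,z],[-.057,-.18,z]]))
s=env.get_state();print(s['tcp_pos'],s['clock'])
E
```

```text
scene 0.03 [[83.0, 454.0], [45.0, 469.0], [72.0, 433.0], [34.0, 448.0], [0.0, 300.0], [-36.0, 313.0]]
scene 0.037 [[83.0, 446.0], [44.0, 461.0], [71.0, 425.0], [33.0, 440.0], [-1.0, 292.0], [-37.0, 305.0]]
scene 0.044 [[82.0, 439.0], [43.0, 453.0], [71.0, 418.0], [32.0, 432.0], [-2.0, 284.0], [-38.0, 297.0]]
side 0.03 [[162.0, 188.0], [181.0, 166.0], [190.0, 195.0], [208.0, 173.0], [386.0, 244.0], [402.0, 221.0]]
side 0.037 [[162.0, 176.0], [181.0, 154.0], [190.0, 183.0], [208.0, 161.0], [387.0, 232.0], [403.0, 209.0]]
side 0.044 [[162.0, 163.0], [181.0, 142.0], [190.0, 170.0], [209.0, 149.0], [388.0, 219.0], [404.0, 196.0]]
[ 0.62390033 -0.15426189  0.10637676] 3.0
```

The open fingertips end about 58 mm below the TCP, which is too close to the wheel's centre height. Closing them partly swings them forward while keeping two spaced contact points.

Call:
{"op": "servo_tool", "data": {
  "deltas": [
    {"dx":0,"dy":0,"dz":0,"rx":0,"ry":0,"rz":0,"fingers":-0.2},
    {"dx":0,"dy":0,"dz":0,"rx":0,"ry":0,"rz":0,"fingers":-0.2},
    {"dx":0,"dy":0,"dz":0,"rx":0,"ry":0,"rz":0,"fingers":-0.2},
    {"dx":0,"dy":0,"dz":0,"rx":0,"ry":0,"rz":0,"fingers":-0.2},
    {"dx":0,"dy":0,"dz":0,"rx":0,"ry":0,"rz":0,"fingers":-0.2}
  ]
}}

```text
clock: 3.5
tcp_pos: [0.623, -0.154, 0.105]
orientation: [0.0, 0.606, 0.796, 0.0]
wrist_force: [0.8, 0.2, 0.5]
finger_gap: 0.0515
```

```bash
python3 look.py l2; python3 - <<'E'
from h import *
for i in range(3): snap('side'); s=env.get_state(); print(s['clock'],s['tcp_pos'].round(4),s['qvel'].round(3),s['finger_gap'])
E
```

```text
ramp xy [ 0.00247236 -0.16931922] z 0.1049625873496292 yaw 0.26995890580067206 zaxis [ 2.e-04 -0.e+00 -1.e+00] F ramp [ 0.80198968 -0.06011211] 0.47266687472575797 [ 0.03 -0.01 -0.02] 3.5
3.65 [ 0.623  -0.154   0.1048] [ 0.001 -0.     0.    -0.    -0.001  0.001] 0.0510551260756868
3.7 [ 0.623  -0.154   0.1049] [-0.001 -0.001 -0.    -0.    -0.     0.   ] 0.05145458612959593
3.75 [ 0.623  -0.154   0.1049] [ 0.001 -0.    -0.002  0.     0.    -0.   ] 0.0513745746852228
```

View pics/l2.png

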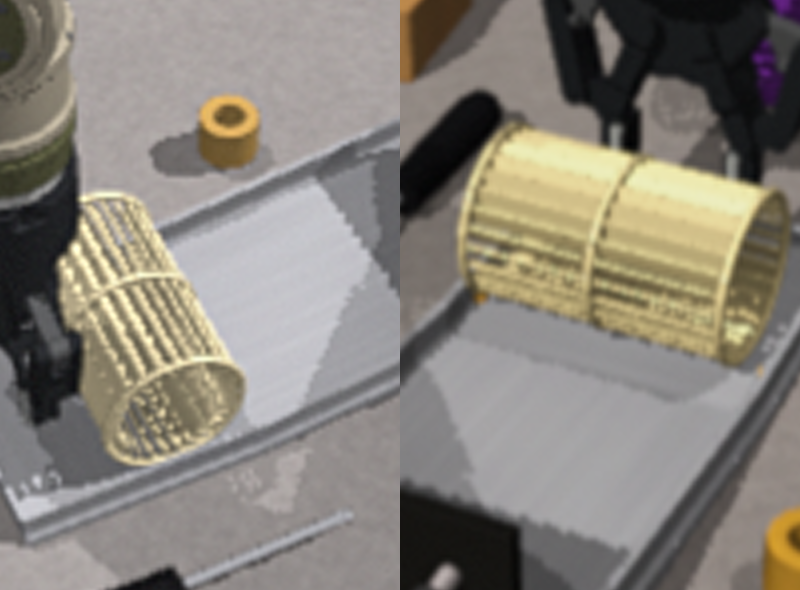

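The settled pose is exactly the commanded one, with the jaws at 51 mm and the tips lower. I'll approach contact slowly, at 10 mm/s.

Call:
{"op": "servo_tool", "data": {
  "deltas": [
    {"dx":-0.6,"dy":1.9,"dz":-2,"rx":0,"ry":0,"rz":0,"fingers":-0.2},
    {"dx":-0.6,"dy":1.9,"dz":-2,"rx":0,"ry":0,"rz":0,"fingers":-0.2},
    {"dx":-0.3,"dy":1,"dz":0,"rx":0,"ry":0,"rz":0,"fingers":-0.2},
    {"dx":-0.3,"dy":1,"dz":0,"rx":0,"ry":0,"rz":0,"fingers":-0.2},
    {"dx":-0.3,"dy":1,"dz":0,"rx":0,"ry":0,"rz":0,"fingers":-0.2},
    {"dx":-0.3,"dy":1,"dz":0,"rx":0,"ry":0,"rz":0,"fingers":-0.2},
    {"dx":-0.3,"dy":1,"dz":0,"rx":0,"ry":0,"rz":0,"fingers":-0.2},
    {"dx":-0.3,"dy":1,"dz":0,"rx":0,"ry":0,"rz":0,"fingers":-0.2}
  ]
}}

```text
clock: 4.55
tcp_pos: [0.6201, -0.1442, 0.101]
orientation: [0.0, 0.606, 0.796, 0.0]
wrist_force: [0.4, -0.3, -0.1]
finger_gap: 0.0513
```

Call:
{"op": "servo_tool", "data": {
  "deltas": [
    {"dx":-0.3,"dy":1,"dz":0,"rx":0,"ry":0,"rz":0,"fingers":-0.2},
    {"dx":-0.3,"dy":1,"dz":0,"rx":0,"ry":0,"rz":0,"fingers":-0.2},
    {"dx":-0.3,"dy":1,"dz":0,"rx":0,"ry":0,"rz":0,"fingers":-0.2},
    {"dx":-0.2,"dy":1,"dz":0,"rx":0,"ry":0,"rz":0,"fingers":-0.2},
    {"dx":-0.3,"dy":1,"dz":0,"rx":0,"ry":0,"rz":0,"fingers":-0.2},
    {"dx":-0.3,"dy":1,"dz":0,"rx":0,"ry":0,"rz":0,"fingers":-0.2},
    {"dx":-0.2,"dy":1,"dz":0,"rx":0,"ry":0,"rz":0,"fingers":-0.2},
    {"dx":-0.3,"dy":1,"dz":0,"rx":0,"ry":0,"rz":0,"fingers":-0.2}
  ]
}}

```text
clock: 5.35
tcp_pos: [0.6178, -0.1361, 0.1009]
orientation: [0.0, 0.606, 0.796, 0.0]
wrist_force: [-0.7, -0.2, -0.3]
finger_gap: 0.0516
```

Call:
{"op": "servo_tool", "data": {
  "deltas": [
    {"dx":-0.3,"dy":1,"dz":0,"rx":0,"ry":0,"rz":0,"fingers":-0.2},
    {"dx":-0.3,"dy":1,"dz":0,"rx":0,"ry":0,"rz":0,"fingers":-0.2},
    {"dx":-0.3,"dy":1,"dz":0,"rx":0,"ry":0,"rz":0,"fingers":-0.2},
    {"dx":-0.2,"dy":1,"dz":0,"rx":0,"ry":0,"rz":0,"fingers":-0.2},
    {"dx":-0.3,"dy":1,"dz":0,"rx":0,"ry":0,"rz":0,"fingers":-0.2},
    {"dx":-0.3,"dy":1,"dz":0,"rx":0,"ry":0,"rz":0,"fingers":-0.2},
    {"dx":-0.2,"dy":1,"dz":0,"rx":0,"ry":0,"rz":0,"fingers":-0.2},
    {"dx":-0.3,"dy":1,"dz":0,"rx":0,"ry":0,"rz":0,"fingers":-0.2}
  ]
}}

```text
clock: 6.15
tcp_pos: [0.6156, -0.1281, 0.1009]
orientation: [0.0, 0.606, 0.796, 0.0]
wrist_force: [0.5, 0.3, -1.1]
finger_gap: 0.0511
```

Call:
{"op": "servo_tool", "data": {
  "deltas": [
    {"dx":-0.3,"dy":1,"dz":0,"rx":0,"ry":0,"rz":0,"fingers":-0.2},
    {"dx":-0.3,"dy":1,"dz":0,"rx":0,"ry":0,"rz":0,"fingers":-0.2},
    {"dx":-0.3,"dy":1,"dz":0,"rx":0,"ry":0,"rz":0,"fingers":-0.2},
    {"dx":-0.2,"dy":1,"dz":0,"rx":0,"ry":0,"rz":0,"fingers":-0.2},
    {"dx":-0.3,"dy":1,"dz":0,"rx":0,"ry":0,"rz":0,"fingers":-0.2},
    {"dx":-0.3,"dy":1,"dz":0,"rx":0,"ry":0,"rz":0,"fingers":-0.2},
    {"dx":-0.2,"dy":1,"dz":0,"rx":0,"ry":0,"rz":0,"fingers":-0.2},
    {"dx":-0.3,"dy":1,"dz":0,"rx":0,"ry":0,"rz":0,"fingers":-0.2}
  ]
}}

```text
clock: 6.95
tcp_pos: [0.6134, -0.1201, 0.1009]
orientation: [0.0, 0.605, 0.796, 0.0]
wrist_force: [0.2, -0.0, -0.6]
finger_gap: 0.051
```

Call:
{"op": "servo_tool", "data": {
  "deltas": [
    {"dx":-0.3,"dy":1,"dz":0,"rx":0,"ry":0,"rz":0,"fingers":-0.2},
    {"dx":-0.3,"dy":1,"dz":0,"rx":0,"ry":0,"rz":0,"fingers":-0.2},
    {"dx":-0.3,"dy":1,"dz":0,"rx":0,"ry":0,"rz":0,"fingers":-0.2},
    {"dx":-0.2,"dy":1,"dz":0,"rx":0,"ry":0,"rz":0,"fingers":-0.2},
    {"dx":-0.3,"dy":1,"dz":0,"rx":0,"ry":0,"rz":0,"fingers":-0.2},
    {"dx":-0.3,"dy":1,"dz":0,"rx":0,"ry":0,"rz":0,"fingers":-0.2},
    {"dx":-0.2,"dy":1,"dz":0,"rx":0,"ry":0,"rz":0,"fingers":-0.2},
    {"dx":-0.3,"dy":1,"dz":0,"rx":0,"ry":0,"rz":0,"fingers":-0.2}
  ]
}}

```text
clock: 7.75
tcp_pos: [0.6112, -0.1122, 0.101]
orientation: [0.0, 0.606, 0.796, 0.0]
wrist_force: [0.0, -0.5, -0.8]
finger_gap: 0.0512
```

Call:
{"op": "servo_tool", "data": {
  "deltas": [
    {"dx":-0.3,"dy":1,"dz":0,"rx":0,"ry":0,"rz":0,"fingers":-0.2},
    {"dx":-0.3,"dy":1,"dz":0,"rx":0,"ry":0,"rz":0,"fingers":-0.2},
    {"dx":-0.3,"dy":1,"dz":0,"rx":0,"ry":0,"rz":0,"fingers":-0.2},
    {"dx":-0.2,"dy":1,"dz":0,"rx":0,"ry":0,"rz":0,"fingers":-0.2},
    {"dx":-0.3,"dy":1,"dz":0,"rx":0,"ry":0,"rz":0,"fingers":-0.2},
    {"dx":-0.3,"dy":1,"dz":0,"rx":0,"ry":0,"rz":0,"fingers":-0.2},
    {"dx":-0.2,"dy":1,"dz":0,"rx":0,"ry":0,"rz":0,"fingers":-0.2},
    {"dx":-0.3,"dy":1,"dz":0,"rx":0,"ry":0,"rz":0,"fingers":-0.2}
  ]
}}

```text
clock: 8.55
tcp_pos: [0.6091, -0.1042, 0.101]
orientation: [0.0, 0.606, 0.796, 0.0]
wrist_force: [0.5, -1.1, 0.3]
finger_gap: 0.0511
```

Call:
{"op": "servo_tool", "data": {
  "deltas": [
    {"dx":-0.4,"dy":1.4,"dz":0,"rx":0,"ry":0,"rz":0,"fingers":-0.2},
    {"dx":-0.4,"dy":1.4,"dz":0.1,"rx":0,"ry":0,"rz":0,"fingers":-0.2},
    {"dx":-0.4,"dy":1.4,"dz":0.1,"rx":0,"ry":0,"rz":0,"fingers":-0.2},
    {"dx":-0.4,"dy":1.4,"dz":0.2,"rx":0,"ry":0,"rz":0,"fingers":-0.2},
    {"dx":-0.4,"dy":1.4,"dz":0.2,"rx":0,"ry":0,"rz":0,"fingers":-0.2},
    {"dx":-0.4,"dy":1.4,"dz":0.2,"rx":0,"ry":0,"rz":0,"fingers":-0.2},
    {"dx":-0.4,"dy":1.4,"dz":0.2,"rx":0,"ry":0,"rz":0,"fingers":-0.2},
    {"dx":-0.3,"dy":1.4,"dz":0.2,"rx":0,"ry":0,"rz":0,"fingers":-0.2}
  ]
}}

```text
clock: 9.35
tcp_pos: [0.6059, -0.0929, 0.1021]
orientation: [0.0, 0.606, 0.796, 0.0]
wrist_force: [-0.4, -1.7, 0.6]
finger_gap: 0.0515
```

The wheel should be on the slope now, and the push force has risen as expected. One look.

```bash
cat > wl.py <<'E'
import sys
from h import *
from scipy.spatial.transform import Rotation as Ro
s=env.get_state(); c=snap('wrist',sys.argv[1])
q=s['orientation']; T=np.eye(4); T[:3,:3]=Ro.from_quat([*q[1:],q[0]]).as_matrix(); T[:3,3]=s['tcp_pos']
c['extrinsics']=T@c['hand_eye']; pr=np.array([.5755,.0085,.27]); t=R2(-.27)@(s['tcp_pos'][:2]-pr[:2]); print('tcp ramp',t,s['clock'],R2(-.27)@s['wrist_force'][:2],s['ft_torque'])
zc=float(sys.argv[2])
for d in cut_out('wheel','wrist')[:3]:
    print(d['confidence'],d['extent'])
    if np.median(cv2.cvtColor(c['img'],cv2.COLOR_RGB2HSV)[d['region']][:,1])<130:
        p,f=fit([(c,hull(d['region']))],wheel(zc),[*toW(pr,[0,t[1]+.053,0])[0,:2],.27]); print('wheel ramp',R2(-.27)@(p[:2]-pr[:2]),'yaw rel',p[2]-.27,f)
z=zc*1000+30; X,Y=np.meshgrid(np.arange(-80,80,1/3),np.arange(t[1]*1000+120,t[1]*1000,-1/3)); P=np.c_[X.ravel(),Y.ravel(),np.full(X.size,z)]/1000
m=proj(c,toW(pr,P)).astype(np.float32).reshape(*X.shape,2); g=cv2.cvtColor(cv2.remap(c['img'],m[...,0],m[...,1],1),cv2.COLOR_RGB2GRAY)
l=cv2.createLineSegmentDetector().detect(g)[0].reshape(-1,4)/3; a=np.arctan2(l[:,1]-l[:,3],l[:,2]-l[:,0]); a=(a+np.pi/2)%np.pi-np.pi/2; L=np.hypot(l[:,2]-l[:,0],l[:,3]-l[:,1])
k=(L>35)&(abs(a)<.2); print('bar yaw rel ramp',a[k].round(3))
E
python3 wl.py w2.png .049
```

```text
tcp ramp [ 0.00222376 -0.10581913] 9.35 [-0.8543095  -1.51584859] [-0.15580974 -0.06805533 -0.04473108]
0.82 [0.0, 350.9, 22.5, 372.9]
0.63 [53.8, 44.5, 514.3, 269.6]
wheel ramp [ 0.00439595 -0.05230932] yaw rel -0.02396382613223627 0.021913276186933506
0.31 [83.7, 0.0, 454.1, 384.1]
wheel ramp [-0.01793532 -0.0373065 ] yaw rel -0.008644791581511657 0.46554852348903486
bar yaw rel ramp [-0.001 -0.015 -0.028 -0.025 -0.026 -0.025 -0.026 -0.026  0.013 -0.026
 -0.025 -0.024 -0.024 -0.024 -0.024 -0.024 -0.024 -0.022 -0.023 -0.02
 -0.029 -0.026]
```

View pics/w2.png

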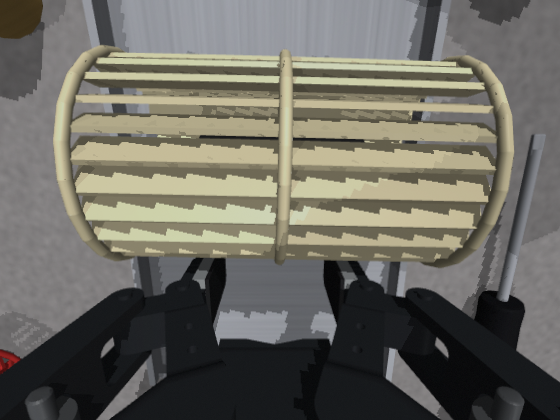

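The picture shows the wheel spanning columns 54–514 with the fingers right against its downhill side at (210,270) and (345,270). The fit puts it at y = -52 mm, in contact as predicted. It is still yawed by -0.025 rad, too small to matter here; the stop will square it. I'll carry on at 25 mm/s with a slight shift to +x.

Call:
{"op": "servo_tool", "data": {
  "deltas": [
    {"dx":-0.5,"dy":1.9,"dz":0.2,"rx":0,"ry":0,"rz":0,"fingers":-0.2},
    {"dx":-0.5,"dy":2.4,"dz":0.3,"rx":0,"ry":0,"rz":0,"fingers":-0.2},
    {"dx":-0.6,"dy":2.4,"dz":0.3,"rx":0,"ry":0,"rz":0,"fingers":-0.2},
    {"dx":-0.5,"dy":2.4,"dz":0.3,"rx":0,"ry":0,"rz":0,"fingers":-0.2},
    {"dx":-0.6,"dy":2.4,"dz":0.3,"rx":0,"ry":0,"rz":0,"fingers":-0.2},
    {"dx":-0.5,"dy":2.4,"dz":0.3,"rx":0,"ry":0,"rz":0,"fingers":-0.2},
    {"dx":-0.6,"dy":2.4,"dz":0.3,"rx":0,"ry":0,"rz":0,"fingers":-0.2},
    {"dx":-0.5,"dy":2.4,"dz":0.3,"rx":0,"ry":0,"rz":0,"fingers":-0.2}
  ]
}}

```text
clock: 10.25
tcp_pos: [0.6016, -0.0741, 0.1045]
orientation: [0.0, 0.605, 0.796, 0.0]
wrist_force: [-0.1, -1.6, 0.7]
finger_gap: 0.0512
```

Call:
{"op": "servo_tool", "data": {
  "deltas": [
    {"dx":-0.6,"dy":2.4,"dz":0.3,"rx":0,"ry":0,"rz":0,"fingers":-0.2},
    {"dx":-0.5,"dy":2.4,"dz":0.3,"rx":0,"ry":0,"rz":0,"fingers":-0.2},
    {"dx":-0.6,"dy":2.4,"dz":0.3,"rx":0,"ry":0,"rz":0,"fingers":-0.2},
    {"dx":-0.5,"dy":2.4,"dz":0.3,"rx":0,"ry":0,"rz":0,"fingers":-0.2},
    {"dx":-0.6,"dy":2.4,"dz":0.3,"rx":0,"ry":0,"rz":0,"fingers":-0.2},
    {"dx":-0.5,"dy":2.4,"dz":0.3,"rx":0,"ry":0,"rz":0,"fingers":-0.2},
    {"dx":-0.6,"dy":2.4,"dz":0.3,"rx":0,"ry":0,"rz":0,"fingers":-0.2},
    {"dx":-0.5,"dy":2.4,"dz":0.3,"rx":0,"ry":0,"rz":0,"fingers":-0.2}
  ]
}}

```text
clock: 11.05
tcp_pos: [0.5971, -0.0549, 0.1068]
orientation: [0.0, 0.606, 0.796, 0.0]
wrist_force: [0.6, -0.5, 0.4]
finger_gap: 0.0511
```

Call:
{"op": "servo_tool", "data": {
  "deltas": [
    {"dx":-0.6,"dy":2.4,"dz":0.3,"rx":0,"ry":0,"rz":0,"fingers":-0.2},
    {"dx":-0.5,"dy":2.4,"dz":0.3,"rx":0,"ry":0,"rz":0,"fingers":-0.2},
    {"dx":-0.6,"dy":2.4,"dz":0.3,"rx":0,"ry":0,"rz":0,"fingers":-0.2},
    {"dx":-0.5,"dy":2.4,"dz":0.3,"rx":0,"ry":0,"rz":0,"fingers":-0.2},
    {"dx":-0.6,"dy":2.4,"dz":0.3,"rx":0,"ry":0,"rz":0,"fingers":-0.2},
    {"dx":-0.5,"dy":2.4,"dz":0.3,"rx":0,"ry":0,"rz":0,"fingers":-0.2},
    {"dx":-0.6,"dy":2.4,"dz":0.3,"rx":0,"ry":0,"rz":0,"fingers":-0.2},
    {"dx":-0.5,"dy":2.4,"dz":0.3,"rx":0,"ry":0,"rz":0,"fingers":-0.2}
  ]
}}

```text
clock: 11.85
tcp_pos: [0.5928, -0.0357, 0.1092]
orientation: [0.0, 0.606, 0.796, 0.0]
wrist_force: [0.6, -0.8, 0.2]
finger_gap: 0.0512
```

```bash
python3 wl.py w3.png .0565
```

```text
tcp ramp [ 0.004849   -0.04723531] 11.85 [ 0.37825212 -0.91561124] [-0.16088723 -0.10629002 -0.05628488]
0.87 [46.8, 45.6, 511.3, 264.6]
wheel ramp [0.00568983 0.00626078] yaw rel -0.023570560218628467 0.030309985225137392
bar yaw rel ramp [-0.001 -0.029 -0.026 -0.025 -0.026 -0.026 -0.024 -0.026 -0.026 -0.025
 -0.021 -0.025 -0.027 -0.024 -0.023 -0.022 -0.024 -0.022]
```

Contact is holding, with the wheel at y = +6 mm. Continuing.

Call:
{"op": "servo_tool", "data": {
  "deltas": [
    {"dx":-0.6,"dy":2.4,"dz":0.3,"rx":0,"ry":0,"rz":0,"fingers":-0.2},
    {"dx":-0.6,"dy":2.4,"dz":0.3,"rx":0,"ry":0,"rz":0,"fingers":-0.2},
    {"dx":-0.6,"dy":2.4,"dz":0.3,"rx":0,"ry":0,"rz":0,"fingers":-0.2},
    {"dx":-0.6,"dy":2.4,"dz":0.3,"rx":0,"ry":0,"rz":0,"fingers":-0.2},
    {"dx":-0.6,"dy":2.4,"dz":0.3,"rx":0,"ry":0,"rz":0,"fingers":-0.2},
    {"dx":-0.6,"dy":2.4,"dz":0.3,"rx":0,"ry":0,"rz":0,"fingers":-0.2},
    {"dx":-0.6,"dy":2.4,"dz":0.3,"rx":0,"ry":0,"rz":0,"fingers":-0.2},
    {"dx":-0.6,"dy":2.4,"dz":0.3,"rx":0,"ry":0,"rz":0,"fingers":-0.2}
  ]
}}

```text
clock: 12.75
tcp_pos: [0.588, -0.0165, 0.1117]
orientation: [0.0, 0.605, 0.796, 0.0]
wrist_force: [0.3, -1.6, 0.7]
finger_gap: 0.0511
```

Call:
{"op": "servo_tool", "data": {
  "deltas": [
    {"dx":-0.6,"dy":2.4,"dz":0.3,"rx":0,"ry":0,"rz":0,"fingers":-0.2},
    {"dx":-0.6,"dy":2.4,"dz":0.3,"rx":0,"ry":0,"rz":0,"fingers":-0.2},
    {"dx":-0.6,"dy":2.4,"dz":0.3,"rx":0,"ry":0,"rz":0,"fingers":-0.2},
    {"dx":-0.6,"dy":2.4,"dz":0.3,"rx":0,"ry":0,"rz":0,"fingers":-0.2},
    {"dx":-0.6,"dy":2.4,"dz":0.3,"rx":0,"ry":0,"rz":0,"fingers":-0.2},
    {"dx":-0.6,"dy":2.4,"dz":0.3,"rx":0,"ry":0,"rz":0,"fingers":-0.2},
    {"dx":-0.6,"dy":2.4,"dz":0.3,"rx":0,"ry":0,"rz":0,"fingers":-0.2},
    {"dx":-0.6,"dy":2.4,"dz":0.3,"rx":0,"ry":0,"rz":0,"fingers":-0.2}
  ]
}}

```text
clock: 13.55
tcp_pos: [0.5832, 0.0027, 0.114]
orientation: [0.0, 0.606, 0.796, 0.0]
wrist_force: [1.5, -0.7, 0.5]
finger_gap: 0.0509
```

Call:
{"op": "servo_tool", "data": {
  "deltas": [
    {"dx":-0.6,"dy":2.4,"dz":0.3,"rx":0,"ry":0,"rz":0,"fingers":-0.2},
    {"dx":-0.6,"dy":2.4,"dz":0.3,"rx":0,"ry":0,"rz":0,"fingers":-0.2},
    {"dx":-0.6,"dy":2.4,"dz":0.3,"rx":0,"ry":0,"rz":0,"fingers":-0.2},
    {"dx":-0.6,"dy":2.4,"dz":0.3,"rx":0,"ry":0,"rz":0,"fingers":-0.2},
    {"dx":-0.6,"dy":2.4,"dz":0.3,"rx":0,"ry":0,"rz":0,"fingers":-0.2},
    {"dx":-0.6,"dy":2.4,"dz":0.3,"rx":0,"ry":0,"rz":0,"fingers":-0.2},
    {"dx":-0.6,"dy":2.4,"dz":0.3,"rx":0,"ry":0,"rz":0,"fingers":-0.2},
    {"dx":-0.6,"dy":2.4,"dz":0.3,"rx":0,"ry":0,"rz":0,"fingers":-0.2}
  ]
}}

```text
clock: 14.35
tcp_pos: [0.5784, 0.0219, 0.1164]
orientation: [0.0, 0.605, 0.796, 0.0]
wrist_force: [0.8, -0.7, 0.1]
finger_gap: 0.0513
```

Call:
{"op": "servo_tool", "data": {
  "deltas": [
    {"dx":-0.6,"dy":2.4,"dz":0.3,"rx":0,"ry":0,"rz":0,"fingers":-0.2},
    {"dx":-0.6,"dy":2.4,"dz":0.3,"rx":0,"ry":0,"rz":0,"fingers":-0.2},
    {"dx":-0.6,"dy":2.4,"dz":0.3,"rx":0,"ry":0,"rz":0,"fingers":-0.2},
    {"dx":-0.5,"dy":2,"dz":0.2,"rx":0,"ry":0,"rz":0,"fingers":-0.2},
    {"dx":-0.5,"dy":2,"dz":0.2,"rx":0,"ry":0,"rz":0,"fingers":-0.2},
    {"dx":-0.4,"dy":1.5,"dz":0.2,"rx":0,"ry":0,"rz":0,"fingers":-0.2},
    {"dx":-0.3,"dy":1,"dz":0.1,"rx":0,"ry":0,"rz":0,"fingers":-0.2},
    {"dx":-0.3,"dy":1,"dz":0.1,"rx":0,"ry":0,"rz":0,"fingers":-0.2}
  ]
}}

```text
clock: 15.15
tcp_pos: [0.5746, 0.0365, 0.1182]
orientation: [0.0, 0.605, 0.796, 0.0]
wrist_force: [0.5, -1.3, 1.5]
finger_gap: 0.0511
```

```bash
python3 wl.py w4.png .0655
```

```text
tcp ramp [0.00662328 0.0271887 ] 15.15 [ 0.09682398 -1.39677555] [-0.22105169 -0.08339667 -0.02789885]
0.6 [47.3, 42.7, 510.3, 268.1]
wheel ramp [0.00795231 0.08055286] yaw rel -0.02081639442652533 0.023197056742680022
0.39 [49.3, 0.4, 449.1, 383.2]
wheel ramp [-0.01681648  0.09561691] yaw rel -0.00936046905471899 0.3977899939080257
bar yaw rel ramp [-0.022 -0.023 -0.021 -0.02  -0.022 -0.022 -0.022 -0.022 -0.02  -0.022
  0.003 -0.019 -0.019 -0.018 -0.018 -0.019 -0.02  -0.023 -0.02  -0.021
 -0.023]
```

Wheel at y = +81 mm. I'll press the stop at 10 mm/s and watch the force.

Call:
{"op": "servo_tool", "data": {
  "deltas": [
    {"dx":-0.3,"dy":1,"dz":0.1,"rx":0,"ry":0,"rz":0,"fingers":-0.2},
    {"dx":-0.3,"dy":1,"dz":0.1,"rx":0,"ry":0,"rz":0,"fingers":-0.2},
    {"dx":-0.3,"dy":1,"dz":0.2,"rx":0,"ry":0,"rz":0,"fingers":-0.2},
    {"dx":-0.3,"dy":1,"dz":0.1,"rx":0,"ry":0,"rz":0,"fingers":-0.2},
    {"dx":-0.3,"dy":1,"dz":0.1,"rx":0,"ry":0,"rz":0,"fingers":-0.2},
    {"dx":-0.3,"dy":1,"dz":0.1,"rx":0,"ry":0,"rz":0,"fingers":-0.2},
    {"dx":-0.3,"dy":1,"dz":0.2,"rx":0,"ry":0,"rz":0,"fingers":-0.2},
    {"dx":-0.3,"dy":1,"dz":0.1,"rx":0,"ry":0,"rz":0,"fingers":-0.2}
  ]
}}

```text
clock: 16.05
tcp_pos: [0.5724, 0.0444, 0.1192]
orientation: [0.0, 0.606, 0.796, 0.0]
wrist_force: [0.8, -1.3, 0.8]
finger_gap: 0.0512
```

Call:
{"op": "servo_tool", "data": {
  "deltas": [
    {"dx":-0.3,"dy":1,"dz":0.1,"rx":0,"ry":0,"rz":0,"fingers":-0.2},
    {"dx":-0.3,"dy":1,"dz":0.1,"rx":0,"ry":0,"rz":0,"fingers":-0.2},
    {"dx":-0.3,"dy":1,"dz":0.2,"rx":0,"ry":0,"rz":0,"fingers":-0.2},
    {"dx":-0.3,"dy":1,"dz":0.1,"rx":0,"ry":0,"rz":0,"fingers":-0.2}
  ]
}}

```text
clock: 16.45
tcp_pos: [0.5716, 0.0479, 0.1201]
orientation: [0.001, 0.606, 0.796, -0.0]
wrist_force: [2.5, -5.9, 2.3]
finger_gap: 0.0514
```

Call:
{"op": "servo_tool", "data": {
  "deltas": [
    {"dx":-0.3,"dy":1,"dz":0.1,"rx":0,"ry":0,"rz":0,"fingers":-0.2},
    {"dx":-0.3,"dy":1,"dz":0.1,"rx":0,"ry":0,"rz":0,"fingers":-0.2},
    {"dx":-0.3,"dy":1,"dz":0.2,"rx":0,"ry":0,"rz":0,"fingers":-0.2},
    {"dx":-0.3,"dy":1,"dz":0.1,"rx":0,"ry":0,"rz":0,"fingers":-0.2}
  ]
}}

```text
clock: 16.85
tcp_pos: [0.5707, 0.0514, 0.1209]
orientation: [0.002, 0.606, 0.796, -0.0]
wrist_force: [1.4, -7.4, 4.5]
finger_gap: 0.0517
```

```bash
python3 wl.py w5.png .0675
```

```text
tcp ramp [0.00681833 0.04257732] 16.85 [-0.62874438 -7.45546904] [-1.38797172 -0.32196836  0.09924906]
0.92 [50.0, 51.7, 507.6, 266.8]
wheel ramp [0.00842302 0.09511427] yaw rel -0.0016262473266758781 0.027131862480001434
bar yaw rel ramp [-0.014  0.003  0.    -0.    -0.     0.003  0.002  0.001 -0.001  0.002
  0.002 -0.     0.001  0.001 -0.003  0.002]
```

The wheel has squared up (yaw 0.00 ± 0.003) and the stop is partly in. I'll keep pressing.

Call:
{"op": "servo_tool", "data": {
  "deltas": [
    {"dx":-0.3,"dy":1,"dz":0.1,"rx":0,"ry":0,"rz":0,"fingers":-0.2},
    {"dx":-0.3,"dy":1,"dz":0.1,"rx":0,"ry":0,"rz":0,"fingers":-0.2},
    {"dx":-0.3,"dy":1,"dz":0.2,"rx":0,"ry":0,"rz":0,"fingers":-0.2},
    {"dx":-0.3,"dy":1,"dz":0.1,"rx":0,"ry":0,"rz":0,"fingers":-0.2},
    {"dx":-0.3,"dy":1,"dz":0.1,"rx":0,"ry":0,"rz":0,"fingers":-0.2}
  ]
}}

```text
clock: 17.45
tcp_pos: [0.5695, 0.0556, 0.1219]
orientation: [0.002, 0.606, 0.796, -0.001]
wrist_force: [1.3, -10.1, 5.2]
finger_gap: 0.0513
```

Call:
{"op": "servo_tool", "data": {
  "deltas": [
    {"dx":-0.2,"dy":0.6,"dz":0,"rx":0,"ry":0,"rz":0,"fingers":-0.2},
    {"dx":-0.2,"dy":0.6,"dz":0.1,"rx":0,"ry":0,"rz":0,"fingers":-0.2},
    {"dx":-0.1,"dy":0.6,"dz":0.1,"rx":0,"ry":0,"rz":0,"fingers":-0.2}
  ]
}}

```text
clock: 17.75
tcp_pos: [0.5692, 0.0572, 0.1222]
orientation: [0.003, 0.606, 0.795, -0.001]
wrist_force: [2.9, -10.9, 6.1]
finger_gap: 0.0513
```

Call:
{"op": "servo_tool", "data": {
  "deltas": [
    {"dx":-0.1,"dy":0.5,"dz":0,"rx":0,"ry":0,"rz":0,"fingers":-0.2},
    {"dx":-0.1,"dy":0.5,"dz":0,"rx":0,"ry":0,"rz":0,"fingers":-0.2},
    {"dx":0,"dy":0,"dz":0,"rx":0,"ry":0,"rz":0,"fingers":-0.2}
  ]
}}

```text
clock: 18.05
tcp_pos: [0.569, 0.0576, 0.1223]
orientation: [0.003, 0.606, 0.795, -0.001]
wrist_force: [2.0, -12.7, 6.1]
finger_gap: 0.0512
```

```bash
python3 wl.py w6.png .068
```

```text
tcp ramp [0.00687942 0.04905286] 18.05 [ -1.49558217 -12.75744933] [-2.48383315 -0.25533149  0.2312635 ]
0.92 [49.9, 51.2, 504.9, 264.5]
wheel ramp [0.00729141 0.10136176] yaw rel -0.00259953387855949 0.023579883026496495
0.5 [39.8, 0.7, 452.0, 382.1]
wheel ramp [-0.0148131   0.11740426] yaw rel -0.006797282879304756 0.38560393534947646
bar yaw rel ramp [-0.003 -0.     0.     0.003  0.001  0.     0.001  0.001  0.001  0.002
  0.001  0.002  0.002  0.001 -0.003  0.001  0.001]
```

Call:
{"op": "servo_tool", "data": {
  "deltas": [
    {"dx":-0.1,"dy":0.5,"dz":0,"rx":0,"ry":0,"rz":0,"fingers":-0.2},
    {"dx":-0.1,"dy":0.5,"dz":0,"rx":0,"ry":0,"rz":0,"fingers":-0.2},
    {"dx":0,"dy":0,"dz":0,"rx":0,"ry":0,"rz":0,"fingers":-0.2},
    {"dx":0,"dy":0,"dz":0,"rx":0,"ry":0,"rz":0,"fingers":-0.2}
  ]
}}

```text
clock: 18.55
tcp_pos: [0.569, 0.0578, 0.1223]
orientation: [0.004, 0.606, 0.795, -0.002]
wrist_force: [2.6, -16.3, 6.7]
finger_gap: 0.0512
```

```bash
python3 wl.py w7.png .068; sed -i 's/\[0,-.06,.05\]/[0,.09,.05]/; s/400,590/400,590/' look.py; python3 look.py l3
```

```text
tcp ramp [0.00691664 0.04923922] 18.55 [ -1.85914408 -16.40636766] [-2.98501109 -0.26421176  0.35670863]
0.61 [46.0, 55.9, 505.5, 266.1]
wheel ramp [0.00745487 0.10120697] yaw rel -0.0006165457673431574 0.025581401596973752
bar yaw rel ramp [-0.003 -0.001  0.001  0.001  0.002  0.001  0.003  0.002 -0.     0.001
  0.002  0.     0.    -0.005  0.002  0.002  0.008  0.003 -0.002]
ramp xy [0.00692722 0.04926875] z 0.12230862710529752 yaw 0.26788297365914954 zaxis [ 0.0036 -0.0077 -1.    ] F ramp [ -2.94199549 -16.46483649] 5.96056205277114 [-3.   -0.29  0.36] 18.65
```

View pics/l3.png

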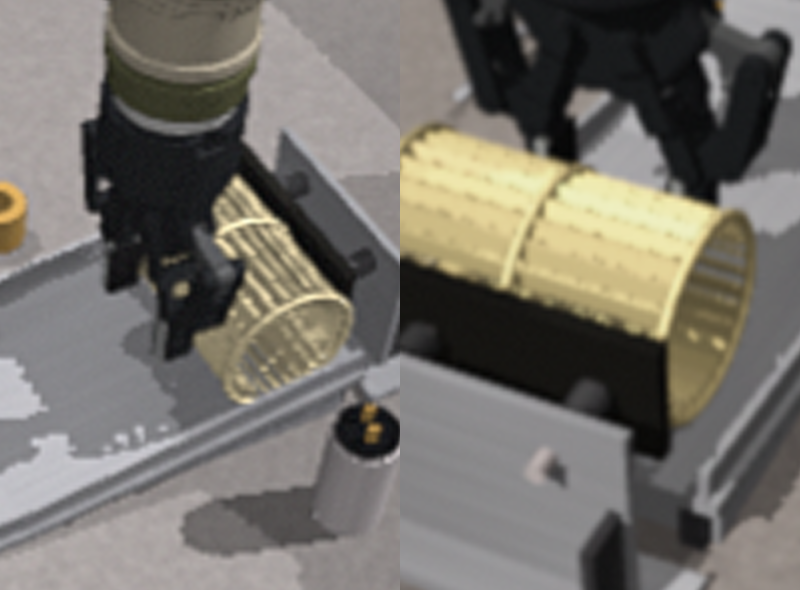

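The picture shows the wheel flat against the black plate, with the plate pushed back and its pins through the bracket. Both fingers are behind the wheel, and the capacitor and sleeve are still standing. The last 1 mm of push moved only 0.2 mm and added 3.7 N, so the stop is on its rigid end. Handing in.

```bash
python3 -c "
from h import *
print(job.hand_in()); s=env.get_state(); print(s['clock'],s['tcp_pos'],s['wrist_force'])"
```

```text
the job is handed in; nothing more can be done
None
the job is handed in; nothing more can be done
```

I pushed the wheel up the ramp at 10–25 mm/s with the backs of two half-closed fingers. The stop is fully in, and I handed the job in at about 18.7 s with the fingers still pushing.

- **Stop fully in:** the last 1 mm of push moved the tool only 0.2 mm while the force rose from 12.7 to about 16.4 N. That means the stop is on its rigid end. The camera put the wheel at ramp y ≈ 101 mm against the nominal 102 mm, which is within calibration error.
- **Square:** the wheel's final yaw relative to the ramp is about 0.00 ± 0.003 rad. It kept its starting skew of about -0.025 rad on the way up and only squared itself at the stop.
- **Sideways drift:** the wheel sits about 7 mm to +x of the ramp's centre line. That leaves about 3 mm to the guide rail.
- **Contact:** in each wrist picture taken on the slope, the wheel was against the fingers, about 53 mm ahead of the tool centre. I took no pictures while pushing across the flat landing, so contact there rests on the slow, steady speed.
- **Bystanders:** the last picture shows the capacitor and sleeve still standing. The screwdriver was outside that view, but nothing came near it.

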